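# Turn the reversible vial block over and start the heater

### The job

The vial block is lying with its small grey wells up: turn it over so that the big orange wells face up, and lay it flat and gently on the heater's raised metal plate, centred on it and lined up with its long side. Then press the heater's green start button fully down and let go, with the block left in place. Do not press the button before the block is on, and do not disturb the other things on the bench.

Things in the scene. Friction and masses are not known exactly. Their poses are not given: they have to be found in the camera images.
- block: Rigid flat slab 140 (its x) x 62 (its y) x 24 mm thick, about 0.36 kg, evenly balanced. One face orange with 4 x 2 big square wells, the other light grey with 7 x 3 small wells. Origin: centre of the orange face; z points from the orange to the grey face (up at the start, down at the end). It starts flat on the bench, its x within 0.4 rad of the world's y; it can be gripped across its 62 mm width and can stand on its flat ends or sides.
- heater: Dry heater, fixed to the bench: blue case 200 (its x) x 190 (its y) x 70 mm high, origin at the centre of its underside, z up, its front with the button towards -x. On its flat deck stand the raised metal heating plate and the start button.
- heating_plate (a point): Centre of the top of the heater's raised bare-metal plate, 130 (along the heater's y) x 50 mm (x), 92 mm above the bench and 22 mm above the deck, 40 mm towards the heater's +x from its middle. No rim; the block overhangs it by 5 mm at the ends and 6 mm at the sides. A black surround 160 (y) x 80 mm, 6 mm high, lies around its foot. Axes as the heater's.
- start (a joint): Travel of the heater's green start button, 0 up, 0.006 m fully down; it springs back when let go and takes about 4 N. Pressed straight down.
- start_top (a point): Centre of the top of the green start button, 30 mm across, on the deck 60 mm towards the heater's -x from its middle (100 mm from the plate's centre).
- reagent: Bystander: amber bottle 66 mm across, about 150 mm tall, origin under its centre.
- solvent: Bystander: clear bottle 72 mm across, about 170 mm tall, origin under its centre.
- beaker: Bystander: glass beaker 70 mm across, 90 mm tall, origin under its centre.
- dish: Bystander: clear dish 90 mm across, 16 mm tall, origin under its centre.
- timer: Bystander: white timer 60 x 60 x 18 mm, origin under its centre.
- tube_rack: Bystander: yellow tube rack 70 x 160 x 70 mm high, origin under its centre.
- spatula: Bystander: lab spatula 170 mm long lying along its x.
Mind the look-alikes: they are no part of the job. What is shaped like the block but purple or yellow is not meant.

How it is judged:
By the outcome, as a careful person would: the job done as asked, in the order asked, and still so for the second after the job is handed in, with the robot touching nothing.
It also fails if it takes over 72 s, if anything falls off the work surface, if the arm or the gripper's body presses on something with over 40 N, if the wrist force passes 120 N, or if a joint passes its speed limit or range.

### The arm

A 6-joint arm with a two-finger parallel gripper is mounted at the origin on the work surface. World frame = base frame: x ahead of the robot, y to its left, z up, the work surface at z = 0. Lengths are in m, angles in rad, forces in N, time in s.
With the tool pointing down it reaches from about 0.35 to 0.975 m from the base axis. Payload 4.9 kg.
Tool frame: the origin (TCP) lies on the front face of the gripper's body, between the roots of the fingers; the fingertips stand ctrl.tip_extent ahead of it and the grasp point (between the pads) lies 54 mm ahead of it (ctrl.tip_extent is the distance from the TCP to the fingertips, in m); z points along the fingers, y is the line along which they close (so a half turn about z gives the same grasp; the last joint's range is limited). The gripper opens to 85 mm and grips with 20 to 120 N. Pads are 22 mm wide; open, the fingers measure 114 mm over their backs; the gripper's body (76 mm by 85 mm) begins 54 mm behind the grasp point. The pads swing forward as they close: fully open they stand 13 mm farther back than shut.
Start: joints at [-1.276, 0.053, 1.613, -0, 1.476, -0.119], TCP at [0.251, -0.572, 0.304] pointing down, gripper open.
Joint ranges: [-3.01, 3.01], [-1.01, 2.22], [0.06, 2.58], [-1.02, 4.17], [0.09, 2.62], [-3.14, 3.14]. Speed limits (rad/s): [2.57, 2.57, 3.14, 3.14, 3.14, 3.14].

### API

Orientations are given as a rotation vector (axis times angle).
In Python, from station import ctrl gives the robot as it stands.
- The arm moves only by the tool apply_moves, never from a script. Its argument "rows" is one flat list of numbers, 6 for each row, row after row: the shift along the tool's x, y, z normalised to -1 to 1, where 1 is 0.6 m, then the turn, a rotation vector about the tool's x, y, z normalised to -1 to 1, where 1 is 90 degrees. A call has 1 to 20 rows; each row is the pose to reach, as a shift and turn from the pose commanded when the call began, along the tool's axes at that moment; what a row does not reach only later rows make up. A row lasts 1/10 s, in which the tool goes at most 50 mm and 8.59 degrees, less where a joint would pass 70% of its speed; a pose out of reach is approached as far as the arm can. A call with a number of a shift or a turn outside -1 to 1 is refused whole. A call with a gripper value outside its range is refused whole. "grip" is the opening, from 0 (shut) to 1 (fully open), set as the call begins (left out, the last holds). The fingers move at their own pace and stop on an object; "grip_force" is the grip in N (left out, the last holds). Time passes only in rows, so rows that repeat a pose let the fingers close. It gives the time, the measured TCP pose, the force, the opening and the grip force at its end, in the units of the state.
- ctrl.get_obs(): the state, without advancing time (a new reading comes with each control period).
- ctrl.get_image(name): name is "scene" or "top"; returns (picture, depth): 480x640x3 uint8, blue, green, red; 480x640 float32, m along the optical axis (not along the pixel's ray), 0 where there is no reading.
- ctrl.camera_model(name): a dict with "mtx" (3x3 intrinsics, pixels), "R" (3x3) and "t" (3): a world point X has camera coordinates R X + t. Camera axes: x right, y down, z forward; pixel columns grow to the right and rows downward; lengths in m; the calibration is good to about 2 mm. A picture is of the moment at which its call begins. camera_model takes no time and is no camera call.
- ctrl.finish_job(): hands the job in; it is judged then, once.
The state is a dict: "t": time; "q": joint angles; "dq": joint speeds; "effort": joint torques, N m; "tool_pos": TCP position; "tool_rot": TCP orientation; "contact_force": force on the tool from outside, world axes, zero at the start; "wrist_torque": the same for the moment, N m; "opening": finger opening in m; "grip_force": force on a finger pad.
Only numpy, scipy, OpenCV 4.12 (cv2) and the standard library are available. Lean on these libraries where they do the work, as an engineer would, in place of code of your own. Each camera call takes 0.05 s, during which the arm holds its last target. There are 200 camera calls.

## Working session

There is one attempt and no reset: what is moved stays moved. The work goes in short steps, Python scripts to look and compute and a tool call to move; the robot and the scene stay as the last step left them, time stands still between calls to the robot, and variables do not carry over. Pictures are saved under pics/ and viewed, at most 10 in all, crops included, and the job is handed in when it is done.

Besides the shell and the picture viewer there is one more tool, called after "Call:" in YAML: its name, and indented under it one key for each argument. apply_moves: Moves the arm, as the interface text tells. Its arguments: {"type":"object","properties":{"rows":{"type":"array","items":{"type":"number"}},"grip":{"type":"number"},"grip_force":{"type":"number"}},"required":["rows"]}

```bash
ls; mkdir -p pics
python3 - <<'E'
from station import ctrl
import cv2,numpy as np
np.set_printoptions(precision=4,suppress=True)
for n in("top","scene"):
    p,d=ctrl.get_image(n); cv2.imwrite(f"pics/{n}0.png",p); np.savez(f"{n}0.npz",p=p,d=d); m=ctrl.camera_model(n); print(n,m, -m["R"].T@m["t"])
print(ctrl.get_obs(),ctrl.tip_extent)
E
```

```text
pics
top {'mtx': array([[578.3452,   0.    , 321.3531],
       [  0.    , 578.3452, 235.58  ],
       [  0.    ,   0.    ,   1.    ]]), 'R': array([[-0.0038, -1.    , -0.0055],
       [-0.9855,  0.0047, -0.1697],
       [ 0.1697,  0.0048, -0.9855]]), 't': array([-0.0016,  0.5579,  1.6287])} [ 0.2734 -0.0121  1.6998]
scene {'mtx': array([[576.1408,   0.    , 311.4014],
       [  0.    , 576.1408, 233.6729],
       [  0.    ,   0.    ,   1.    ]]), 'R': array([[ 0.8677,  0.497 ,  0.0114],
       [ 0.2802, -0.47  , -0.837 ],
       [-0.4106,  0.7295, -0.547 ]]), 't': array([-0.4712, -0.0787,  1.9158])} [ 1.2175 -1.2004  0.9875]
{'t': 0.1, 'q': array([-1.276 ,  0.0533,  1.6142, -0.    ,  1.476 , -0.119 ]), 'dq': array([-0.0004, -0.002 , -0.0037, -0.0015, -0.0002,  0.0013]), 'effort': array([  0.0004, -39.49  , -37.1366,  -0.0001,   0.0038,  -0.    ]), 'tool_pos': array([ 0.2512, -0.5718,  0.3028]), 'tool_rot': array([-3.0727, -0.645 ,  0.0003]), 'contact_force': array([ 0.845 , -0.412 , -0.2335]), 'wrist_torque': array([0.0264, 0.0297, 0.0278]), 'grip_force': 0.0, 'opening': 0.08555534556220186} 0.0726
```

View pics/top0.png

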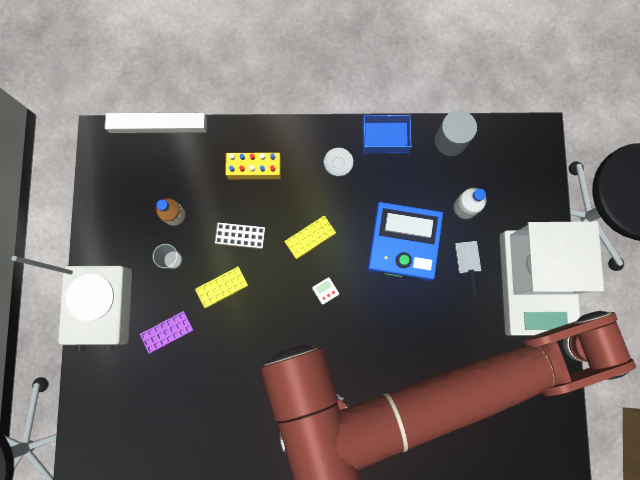

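View pics/scene0.png

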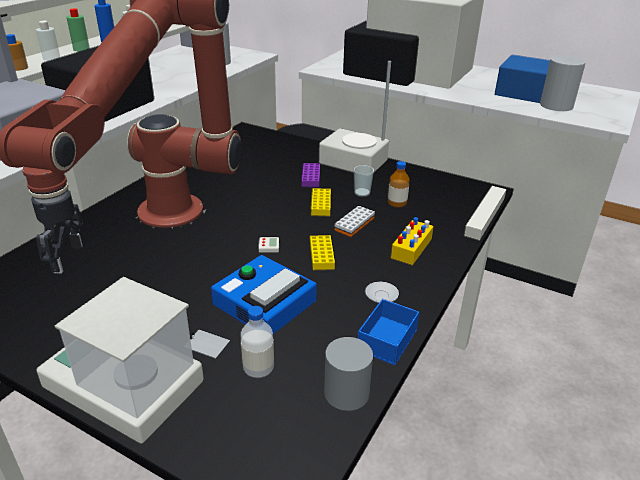

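The top view shows the grey-topped block at about (240,236). The heater is at (405,240), with its plate at (410,224) and button at (404,260). The yellow and purple look-alikes sit nearby.

```bash
cat > h.py <<'E'
from station import ctrl
import cv2,numpy as np
from scipy.spatial.transform import Rotation as Ro
np.set_printoptions(precision=4,suppress=True)
def ray(n,uv,z):
    m=ctrl.camera_model(n); c=-m["R"].T@m["t"]
    d=m["R"].T@np.linalg.inv(m["mtx"])@np.array([uv[0],uv[1],1.])
    return c+d*(z-c[2])/d[2]
def rect(n,mask,z):
    cs=cv2.findContours(mask.astype(np.uint8),cv2.RETR_EXTERNAL,cv2.CHAIN_APPROX_NONE)[0]
    c=max(cs,key=cv2.contourArea)[:,0,:].astype(float)
    P=np.array([ray(n,p,z)[:2] for p in c]).astype(np.float32)
    (cx,cy),(w,h),a=cv2.minAreaRect(P)
    a=np.radians(a)
    if h>w: w,h,a=h,w,a+np.pi/2
    a=(a+np.pi)%np.pi
    return np.array([cx,cy]),(w,h),a
def roi(m,x0,y0,x1,y1):
    o=np.zeros_like(m); o[y0:y1,x0:x1]=m[y0:y1,x0:x1]; return o
E
python3 - <<'E'
from h import *
print([a for a in dir(ctrl) if a[0]!='_'])
p=np.load("top0.npz")["p"]; hsv=cv2.cvtColor(p,cv2.COLOR_BGR2HSV); H,S,V=cv2.split(hsv)
k=np.ones((9,9),np.uint8)
cl=lambda m:cv2.morphologyEx(m.astype(np.uint8),cv2.MORPH_CLOSE,k)
print("block",rect("top",cl(roi((S<60)&(V>110),205,210,275,260)),.024))
print("plate",rect("top",cl(roi((S<60)&(V>110),380,205,440,242)),.092))
print("case",rect("top",roi((H>95)&(H<125)&(S>120)&(V>60),360,195,450,282),.07))
print("button",rect("top",roi((H>45)&(H<80)&(S>120)&(V>80),385,245,420,272),.085))
Yb=(H>22)&(H<35)&(S>120)
print("yel1",rect("top",cl(roi(Yb,280,210,340,262)),.024)); print("yel2",rect("top",cl(roi(Yb,190,260,250,310)),.024))
for nm,uv in dict(timer=(326,291),dish=(338,161),rack=(252,160),beaker=(167,256),reag=(170,210),solv=(470,203),spat=(468,258),spatend=(474,295),tray=(387,132),bal=(500,335)).items(): print(nm,ray("top",uv,.02)[:2])
for n in("top","scene"):
    d=np.load(n+"0.npz")["d"]
    for uv in ([(410,224),(404,260),(389,256),(427,264)] if n=="top" else [(276,287),(247,270),(249,267)]):
        m=ctrl.camera_model(n);z=d[uv[1],uv[0]]; print(n,uv,m["R"].T@(np.linalg.inv(m["mtx"])@np.array([*uv,1.])*z-m["t"]))
E
```

```text
['MotionError', 'camera_model', 'finish_job', 'get_image', 'get_obs', 'tip_extent']
block (array([0.5649, 0.2376]), (0.1432686150074005, 0.06450112164020538), np.float64(1.4603883259029367))
plate (array([ 0.5797, -0.2511]), (0.13242262601852417, 0.053044840693473816), np.float64(1.4031436782716833))
case (array([ 0.5378, -0.2432]), (0.20638029277324677, 0.19218088686466217), np.float64(2.9728916517034705))
button (array([ 0.4822, -0.2363]), (0.02828667312860489, 0.02548968978226185), np.float64(1.5661975802245482))
yel1 (array([0.5584, 0.0293]), (0.14253591001033783, 0.0667075663805008), np.float64(2.1565516177599635))
yel2 (array([0.4121, 0.2866]), (0.1422795206308365, 0.0668066069483757), np.float64(2.057854967630168))
timer [ 0.3996 -0.0167]
dish [ 0.7905 -0.0549]
rack [0.7951 0.2045]
beaker [0.5041 0.4492]
reag [0.642 0.446]
solv [ 0.6588 -0.446 ]
spat [ 0.4941 -0.4324]
spatend [ 0.3862 -0.4447]
tray [ 0.8812 -0.2046]
bal [ 0.272  -0.5133]
top (410, 224) [ 0.5825 -0.2553  0.0908]
top (404, 260) [ 0.4801 -0.2356  0.0897]
top (389, 256) [ 0.494  -0.1958  0.0722]
top (427, 264) [ 0.4709 -0.303   0.0705]
scene (276, 287) [ 0.5893 -0.2603  0.0908]
scene (247, 270) [ 0.4879 -0.2408  0.0923]
scene (249, 267) [ 0.4855 -0.2284  0.0931]
```

```bash
cat >> h.py <<'E'
def frame(d,c):   # tool z along d, tool y nearest c
    z=np.array(d,float)/np.linalg.norm(d); y=np.array(c,float)-np.dot(c,z)*z; y/=np.linalg.norm(y)
    return np.column_stack([np.cross(y,z),y,z])
def ang(a,z=0): return np.array([np.cos(a),np.sin(a),z])
def row(gp,Rt,base=None,depth=.054):  # row (normalised) bringing point `depth` ahead of TCP to gp with rotation Rt
    o=ctrl.get_obs(); p,R=(o["tool_pos"],Ro.from_rotvec(o["tool_rot"]).as_matrix()) if base is None else base
    tcp=np.array(gp)-depth*Rt[:,2]
    s=R.T@(tcp-p)/.6; w=Ro.from_matrix(R.T@Rt).as_rotvec()/(np.pi/2)
    return np.round(np.r_[s,w],4), (tcp,Rt)
E
python3 - <<'E'
from h import *
f=.4; h=ang(1.4604+np.pi)
d=-np.cos(f)*np.array([0,0,1])-np.sin(f)*h
print(row([.565,.238,.22],frame(d,ang(-.110))))
E
```

```text
(array([ 1.0041, -0.995 ,  0.0571,  0.1321,  0.2301, -0.6574]), (array([0.5627, 0.2171, 0.2697]), array([[ 0.1011,  0.9939,  0.0429],
       [ 0.9155, -0.1098,  0.387 ],
       [ 0.3894,  0.0001, -0.9211]])))
```

Call:
apply_moves:
  rows: [1,-0.995,0.057,0.132,0.23,-0.657,1,-0.995,0.057,0.132,0.23,-0.657,1,-0.995,0.057,0.132,0.23,-0.657,1,-0.995,0.057,0.132,0.23,-0.657,1,-0.995,0.057,0.132,0.23,-0.657,1,-0.995,0.057,0.132,0.23,-0.657,1,-0.995,0.057,0.132,0.23,-0.657,1,-0.995,0.057,0.132,0.23,-0.657,1,-0.995,0.057,0.132,0.23,-0.657,1,-0.995,0.057,0.132,0.23,-0.657,1,-0.995,0.057,0.132,0.23,-0.657,1,-0.995,0.057,0.132,0.23,-0.657,1,-0.995,0.057,0.132,0.23,-0.657,1,-0.995,0.057,0.132,0.23,-0.657,1,-0.995,0.057,0.132,0.23,-0.657,1,-0.995,0.057,0.132,0.23,-0.657,1,-0.995,0.057,0.132,0.23,-0.657,1,-0.995,0.057,0.132,0.23,-0.657]
  grip: 1

```text
t: 1.9
tool_pos: [0.5606, 0.22, 0.2687]
tool_rot: [-2.114, -1.902, -0.426]
contact_force: [-0.1, -0.2, -0.0]
opening: 0.0851
grip_force: 0.0
```

Run:
```python
from h import *
o=ctrl.get_obs(); print(o["t"],o["q"],o["tool_pos"],ctrl.tip_extent); R=Ro.from_rotvec(o["tool_rot"]).as_matrix(); print(R)
q=o["q"]
for s in(1,-1):
    print(s,(Ro.from_euler("Z",q[0])*Ro.from_euler("Y",q[1]+q[2])*Ro.from_euler("Z",s*q[3])*Ro.from_euler("Y",q[4])*Ro.from_euler("Z",q[5]+np.pi/2)).as_matrix())
```

```text
1.9 [ 0.1178 -0.0411  1.7942  0.4021  1.3172  0.1351] [0.5606 0.22   0.2687] 0.0726
[[ 0.0971  0.9945  0.0401]
 [ 0.9164 -0.1051  0.3863]
 [ 0.3883 -0.0007 -0.9215]]
1 [[ 0.0971  0.9945  0.0401]
 [ 0.9164 -0.1051  0.3863]
 [ 0.3883 -0.0007 -0.9215]]
-1 [[-0.0456  0.9906  0.1292]
 [ 0.9261  0.0904 -0.3662]
 [-0.3745  0.1029 -0.9215]]
```

```bash
cat >> h.py <<'E'
rz=lambda a:Ro.from_euler("Z",a).as_matrix(); ry=lambda a:Ro.from_euler("Y",a).as_matrix()
def fk(q,g):
    b,z0,L1,L2,L3=g; Z=np.array([0,0,1.])
    A=rz(q[0]); F=A@ry(q[1]+q[2]); R=F@rz(q[3])@ry(q[4])@rz(q[5]+np.pi/2)
    return A@np.array([0,b,z0])+A@ry(q[1])@Z*L1+F@Z*L2+R[:,2]*L3, R
E
python3 - <<'E'
from h import *
from scipy.optimize import least_squares
D=[([-1.276,.0533,1.6142,0,1.476,-.119],[.2512,-.5718,.3028]),([.1178,-.0411,1.7942,.4021,1.3172,.1351],[.5606,.22,.2687])]
r=least_squares(lambda g:np.concatenate([fk(q,g)[0]-p for q,p in D]),[.07,.3,.45,.45,.2]); print(r.x,r.fun)
E
```

```text
[0.0742 0.0541 0.5137 0.5959 0.2068] [ 0.      0.     -0.0001  0.     -0.      0.0001]
```

Run:
```python
from h import *
f=.3; h=ang(1.4604); d=-np.cos(f)*np.array([0,0,1])-np.sin(f)*h
Rt=frame(d,ang(-.110))
r,b=row([.567,.258,.12],Rt); print(r,b); print(row([.567,.258,.03],Rt,b)[0])
```

```text
[ 0.0207  0.0042  0.1844 -0.0005 -0.4449  0.0031] (array([0.5688, 0.2739, 0.1716]), array([[ 0.1049,  0.994 , -0.0326],
       [ 0.9496, -0.1098, -0.2937],
       [-0.2955, -0.0001, -0.9553]]))
[0.0443 0.     0.1433 0.     0.     0.    ]
```

Call:
apply_moves:
  rows: [0.021,0.004,0.184,0,-0.445,0.003,0.021,0.004,0.184,0,-0.445,0.003,0.021,0.004,0.184,0,-0.445,0.003,0.021,0.004,0.184,0,-0.445,0.003,0.021,0.004,0.184,0,-0.445,0.003,0.021,0.004,0.184,0,-0.445,0.003,0.021,0.004,0.184,0,-0.445,0.003,0.021,0.004,0.184,0,-0.445,0.003]
  grip: 0.86

```text
t: 2.7
tool_pos: [0.5691, 0.2686, 0.173]
tool_rot: [2.185, 1.943, -0.329]
contact_force: [-0.6, 0.2, 0.1]
opening: 0.0735
grip_force: 0.0
```

Run:
```python
from h import *
from scipy.optimize import least_squares
o=ctrl.get_obs(); print(o["t"],o["q"],o["tool_pos"],o["tool_rot"],o["opening"],ctrl.tip_extent)
D=[([-1.276,.0533,1.6142,0,1.476,-.119],[.2512,-.5718,.3028]),([.1178,-.0411,1.7942,.4021,1.3172,.1351],[.5606,.22,.2687]),(o["q"],o["tool_pos"])]
r=least_squares(lambda g:np.concatenate([fk(q,g)[0]-p for q,p in D]),[.07,.3,.45,.45,.2]); print(r.x,r.fun)
p,d=ctrl.get_image("top"); cv2.imwrite("pics/t1.png",cv2.resize(p[190:310,180:340],None,fx=4,fy=4))
f=.3; h=ang(1.4604); d=-np.cos(f)*np.array([0,0,1])-np.sin(f)*h
Rt=frame(d,ang(-.110)); print(row([.567,.258,.032],Rt)[0])
```

```text
2.7 [ 0.4071  0.2584  1.6267 -0.262   1.4146  0.5854] [0.5691 0.2686 0.173 ] [ 2.1846  1.9435 -0.3292] 0.07346876914233146 0.0726
[0.0742 0.1938 0.3733 0.5956 0.2064] [-0.0023  0.0074 -0.0002  0.0054  0.0005 -0.0001  0.0023  0.0012  0.0003]
[ 0.0525 -0.0019  0.14   -0.0007 -0.0002 -0.0043]
```

View pics/t1.png

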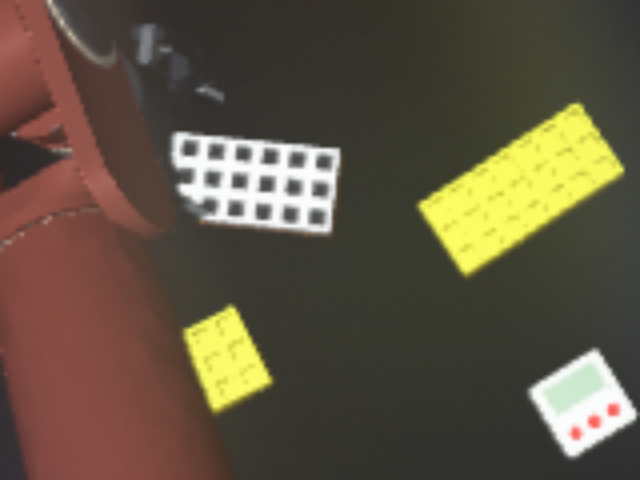

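The tilted gripper is above the +y part of the grey block, with one finger on each long side. Next I'll check that the later poses are reachable.

```bash
cat >> h.py <<'E'
lo=np.array([-3.01,-1.01,.06,-1.02,.09,-3.14]);hi=np.array([3.01,2.22,2.58,4.17,2.62,3.14])
G=[.0742,.1938,.3733,.5956,.2064]
def ik(gp,Rt,q0,depth=.054):
    from scipy.optimize import least_squares
    t=np.array(gp)-depth*Rt[:,2]
    def e(q):
        p,R=fk(q,G); return np.r_[p-t,.2*Ro.from_matrix(R.T@Rt).as_rotvec()]
    r=least_squares(e,np.clip(q0,lo+.01,hi-.01),bounds=(lo,hi)); return r.x,np.abs(r.fun).max()
E
python3 - <<'E'
from h import *
Z=np.array([0,0,1.]); q0=ctrl.get_obs()["q"]
h=ang(1.4604); c=ang(-.110)
f=.3
q=q0
for t in (0,.5,1,np.pi/2):
    d=-np.cos(f-t)*Z-np.sin(f-t)*h
    q,e=ik([.567,.22,.1 if t>1 else .2],frame(d,c),q); print("tilt",t,q,e)
for e_ in(.5,.7,.8,.9):
    print("e",e_)
    d=-np.cos(e_)*Z-np.sin(e_)*h
    print(" regrip",ik([.567,.20,.1],frame(d,c),q0))
    hh=ang(1.403);cc=ang(1.403-np.pi/2); d=np.cos(e_)*hh-np.sin(e_)*Z
    print(" place",ik(np.array([.58,-.251,.104])-.03*hh,frame(d,cc),[-.6,.5,1.5,1,1.5,0]))
E
```

```text
tilt 0 [ 0.3609  0.1572  1.6057 -0.2668  1.5201  0.5035] 1.424801863880388e-13
tilt 0.5 [ 0.1648 -0.0098  1.7695  0.1981  1.3314  0.2326] 1.2036854454269451e-08
tilt 1 [-0.0382 -0.0687  1.9238  0.7278  1.3087 -0.133 ] 1.2212453270876722e-15
tilt 1.5707963267948966 [-0.1882  0.2108  2.0561  1.2903  1.4379 -0.6891] 2.353672812205332e-14
e 0.5
 regrip (array([ 0.3972,  0.2947,  1.6589, -0.4352,  1.4589,  0.6164]), np.float64(8.117330800181909e-11))
 place (array([-0.8565,  0.5851,  1.4678,  0.7811,  1.8461, -0.7801]), np.float64(2.1788784110299275e-09))
e 0.7
 regrip (array([ 0.452 ,  0.3895,  1.596 , -0.5764,  1.577 ,  0.6849]), np.float64(1.4214239563162597e-14))
 place (array([-0.8249,  0.4957,  1.5091,  0.6596,  1.7244, -0.7569]), np.float64(8.640085840342735e-10))
e 0.8
 regrip (array([ 0.4751,  0.4385,  1.5662, -0.6425,  1.6377,  0.7104]), np.float64(2.5329703532087908e-12))
 place (array([-0.805 ,  0.4521,  1.5312,  0.5972,  1.6631, -0.7385]), np.float64(7.77993636820863e-09))
e 0.9
 regrip (array([ 0.4952,  0.4879,  1.5377, -0.7067,  1.6987,  0.7306]), np.float64(2.5845919801366877e-10))
 place (array([-0.7825,  0.4099,  1.554 ,  0.5329,  1.6018, -0.7152]), np.float64(1.1564254278075987e-14))
```

Call:
apply_moves:
  rows: [0.052,-0.002,0.14,0,0,-0.004,0.052,-0.002,0.14,0,0,-0.004,0.052,-0.002,0.14,0,0,-0.004,0.052,-0.002,0.14,0,0,-0.004]

```text
t: 3.15
tool_pos: [0.5684, 0.2736, 0.0835]
tool_rot: [2.178, 1.951, -0.333]
contact_force: [0.8, -0.6, 0.0]
opening: 0.0737
grip_force: 0.0
```

Call:
apply_moves:
  rows: [0.002,0,0.006,0,0,0,0.004,0,0.013,0,0,0,0.004,0,0.013,0,0,0,0.004,0,0.013,0,0,0]

```text
t: 3.55
tool_pos: [0.5689, 0.2746, 0.0761]
tool_rot: [2.177, 1.951, -0.329]
contact_force: [-0.1, 0.4, -0.6]
opening: 0.0735
grip_force: 0.0
```

Call:
apply_moves:
  rows: [0,0,0,0,0,0,0,0,0,0,0,0,0,0,0,0,0,0,0,0,0,0,0,0,0,0,0,0,0,0]
  grip: 0.5
  grip_force: 60

```text
t: 4.05
tool_pos: [0.569, 0.2749, 0.0763]
tool_rot: [2.177, 1.951, -0.329]
contact_force: [-1.1, 1.3, 5.9]
opening: 0.0599
grip_force: 68.9
```

Run:
```python
from h import *
o=ctrl.get_obs();print(o, ctrl.tip_extent)
h=ang(1.4604); c=ang(-.110);Z=np.array([0,0,1.])
R0=Ro.from_rotvec(o["tool_rot"]).as_matrix(); gp=o["tool_pos"]+.054*R0[:,2]; print("gp",gp)
# lift 120 mm then pitch h->up about c-axis
ax=np.cross(h,Z)
for a,l in ((0,.06),(np.pi/2,.12)):
    Rt=Ro.from_rotvec(ax*a).as_matrix()@R0
    print(row([.567,.215,gp[2]+l],Rt)[0])
```

```text
{'t': 4.05, 'q': array([ 0.4163,  0.3852,  1.651 , -0.271 ,  1.2701,  0.6278]), 'dq': array([ 0.0013,  0.0014, -0.001 , -0.0012,  0.0024, -0.0006]), 'effort': array([ -1.1992, -43.7487, -28.0881,  -0.9355,   0.2363,  -0.0085]), 'tool_pos': array([0.569 , 0.2749, 0.0763]), 'tool_rot': array([ 2.1769,  1.9511, -0.3291]), 'contact_force': array([-1.0628,  1.2607,  5.8775]), 'wrist_torque': array([ 0.1489,  0.2377, -0.0914]), 'grip_force': 68.87707829475403, 'opening': 0.059936226290315094} 0.0726
gp [0.5673 0.259  0.0247]
[-0.0993  0.0075 -0.074   0.      0.      0.    ]
[-0.2189  0.0074 -0.0795 -0.0011  1.      0.0003]
```

Call:
apply_moves:
  rows: [-0.01,0,-0.03,0,0,0,-0.03,0,-0.095,0,0,0,-0.03,0,-0.095,0,0,0,-0.219,0.007,-0.08,0,1,0,-0.219,0.007,-0.08,0,1,0,-0.219,0.007,-0.08,0,1,0,-0.219,0.007,-0.08,0,1,0,-0.219,0.007,-0.08,0,1,0,-0.219,0.007,-0.08,0,1,0,-0.219,0.007,-0.08,0,1,0,-0.219,0.007,-0.08,0,1,0,-0.219,0.007,-0.08,0,1,0,-0.219,0.007,-0.08,0,1,0,-0.219,0.007,-0.08,0,1,0,-0.219,0.007,-0.08,0,1,0,-0.219,0.007,-0.08,0,1,0,-0.219,0.007,-0.08,0,1,0,-0.219,0.007,-0.08,0,1,0,-0.219,0.007,-0.08,0,1,0]

```text
t: 5.95
tool_pos: [0.5608, 0.1636, 0.1607]
tool_rot: [-1.52, -1.363, -1.119]
contact_force: [-0.5, 0.4, -4.6]
opening: 0.0603
grip_force: 68.1
```

Run:
```python
from h import *
o=ctrl.get_obs();print(o["t"],o["tool_pos"],o["opening"],o["grip_force"],o["contact_force"])
R0=Ro.from_rotvec(o["tool_rot"]).as_matrix(); print(R0,"gp",o["tool_pos"]+.054*R0[:,2])
p,d=ctrl.get_image("scene"); cv2.imwrite("pics/s1.png",cv2.resize(p[130:290,260:460],None,fx=4,fy=3.75))
```

```text
5.95 [0.5608 0.1636 0.1607] 0.06031529687767634 68.05742025375366 [-0.5042  0.4239 -4.6303]
[[ 0.032   0.9941  0.1037]
 [ 0.2956 -0.1086  0.9491]
 [ 0.9548  0.0003 -0.2973]] gp [0.5665 0.2148 0.1446]
```

View pics/s1.png

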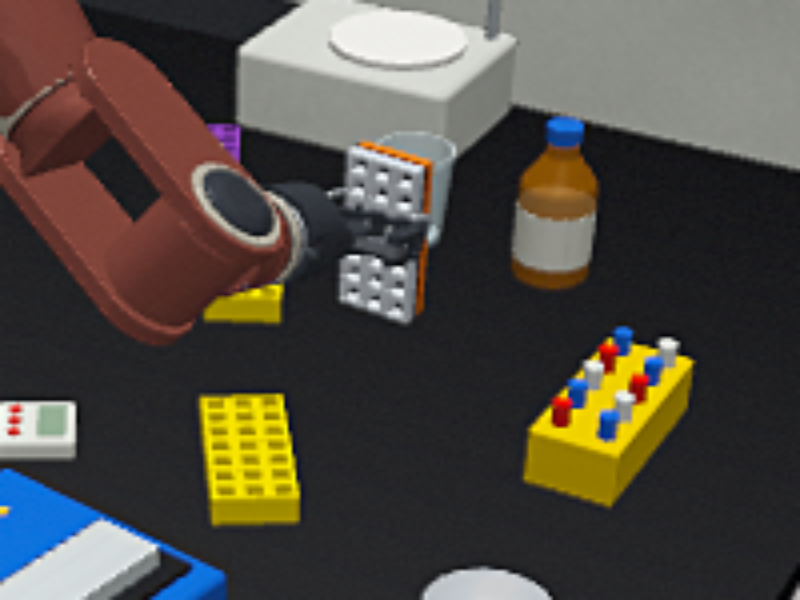

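Call:
apply_moves:
  rows: [-0.036,0,0.011,0,0,0,-0.064,0,0.02,0,0,0,-0.078,0,0.0243,0,0,0,-0.08,0,0.0249,0,0,0,-0.08,0,0.0249,0,0,0,-0.08,0,0.0249,0,0,0]

```text
t: 6.6
tool_pos: [0.5612, 0.1633, 0.1107]
tool_rot: [-1.519, -1.362, -1.12]
contact_force: [0.4, 0.1, -3.2]
opening: 0.0604
grip_force: 68.1
```

Call:
apply_moves:
  rows: [-0.002,0,0.0006,0,0,0,-0.004,0,0.0012,0,0,0,-0.004,0,0.0012,0,0,0]

```text
t: 6.9
tool_pos: [0.5608, 0.1633, 0.1075]
tool_rot: [-1.52, -1.361, -1.119]
contact_force: [0.1, -0.5, -3.6]
opening: 0.0601
grip_force: 68.1
```

Call:
apply_moves:
  rows: [-0.002,0,0.0006,0,0,0,-0.0032,0,0.001,0,0,0,-0.0032,0,0.001,0,0,0]

```text
t: 7.2
tool_pos: [0.5609, 0.1634, 0.1072]
tool_rot: [-1.515, -1.36, -1.121]
contact_force: [-3.8, -2.6, 6.6]
opening: 0.06
grip_force: 68.8
```

Call:
apply_moves:
  rows: [-0.0016,0,0.0005,0,0,0,-0.0032,0,0.001,0,0,0,-0.0032,0,0.001,0,0,0]

```text
t: 7.5
tool_pos: [0.5611, 0.1635, 0.1069]
tool_rot: [-1.51, -1.359, -1.123]
contact_force: [-7.0, -4.0, 12.7]
opening: 0.0603
grip_force: 69.3
```

Call:
apply_moves:
  rows: [-0.0005,0,0,0,0,0,-0.0005,0,0,0,0,0,-0.0005,0,0,0,0,0,-0.0005,0,0,0,0,0,-0.0005,0,0,0,0,0]
  grip: 1

```text
t: 8.0
tool_pos: [0.5605, 0.1633, 0.1027]
tool_rot: [-1.52, -1.361, -1.118]
contact_force: [-0.6, -0.2, 0.6]
opening: 0.0853
grip_force: 0.0
```

Call:
apply_moves:
  rows: [0,0,-0.02,0,0,0,0,0,-0.07,0,0,0,0,0,-0.14,0,0,0,0,0,-0.2,0,0,0,0,0,-0.2,0,0,0]

```text
t: 8.5
tool_pos: [0.5497, 0.0451, 0.1406]
tool_rot: [-1.524, -1.362, -1.125]
contact_force: [-0.4, -0.6, -0.1]
opening: 0.0856
grip_force: 0.0
```

Run:
```python
from h import *
o=ctrl.get_obs();print(o["t"],o["tool_pos"],o["opening"],o["contact_force"],o["q"])
for n in("scene","top"):
    p,d=ctrl.get_image(n); np.savez(n+"2.npz",p=p,d=d)
    cv2.imwrite(f"pics/{n}2.png",cv2.resize(p[130:290,260:460],None,fx=4,fy=3.75) if n=="scene" else cv2.resize(p[190:290,180:340],None,fx=5,fy=5))
```

```text
8.5 [0.5497 0.0451 0.1406] 0.08562849361060097 [-0.3897 -0.6169 -0.1231] [-0.415   0.2763  1.9463  1.1507  1.6143 -0.7102]
```

View pics/scene2.png

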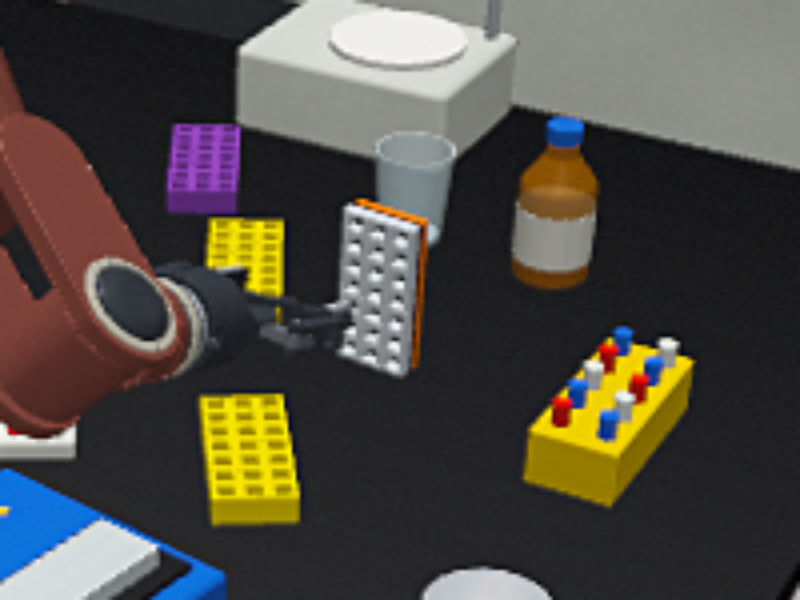

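View pics/top2.png

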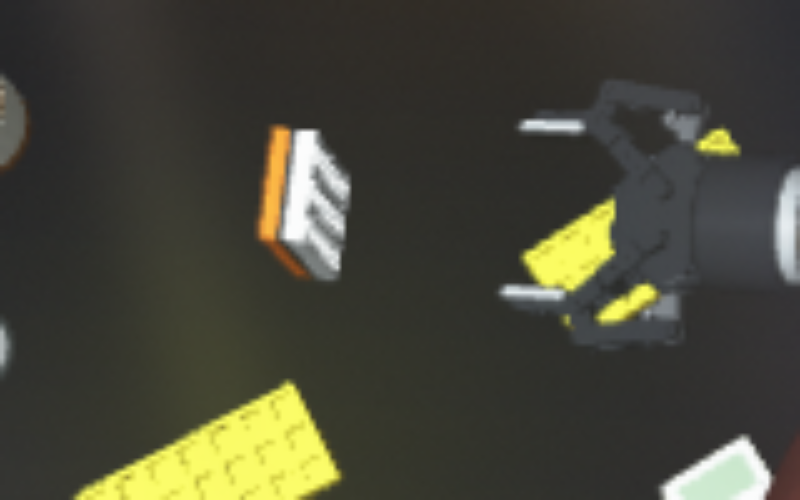

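The block stands upright on its end, with its top face at crop (288,184) in the top view. The gripper is clear, to its right.

Run:
```python
from h import *
C=np.array([ray("top",p,.140) for p in [(234.4,215),(243.6,216),(241,238.6),(232,237.6)]])[:,:2]; print(C)
w=(C[0]+C[1]-C[2]-C[3]); a=np.arctan2(w[1],w[0]); print("center",C.mean(0),"width dir",a,np.linalg.norm(w)/2, np.linalg.norm(C[0]-C[1]))
c0=C.mean(0)
# mask check of orange+grey top via depth
for n in("top",):
    z=np.load(n+"2.npz"); d=z["d"]; m=ctrl.camera_model(n)
    v,u=np.mgrid[205:250,222:256]; zz=d[205:250,222:256]
    X=(np.linalg.inv(m["mtx"])@np.stack([u*zz,v*zz,zz]).reshape(3,-1)).T-m["t"]; X=X@m["R"]
    T=X[(X[:,2]>.132)&(X[:,2]<.15)]; print(len(T),T.mean(0)); (cx,cy),s,an=cv2.minAreaRect(T[:,:2].astype(np.float32)); print(cx,cy,s,an)
h=ang(1.4604);c=ang(-.110);Z=np.array([0,0,1.]);e=.8
d=-np.cos(e)*Z-np.sin(e)*h
r1,b1=row([.555,.10,.30],frame(-Z,c)); r2,b2=row(np.r_[c0,.095]+.005*h-.11*d,frame(d,c),b1)
print(r1,r2)
```

```text
[[0.6007 0.2349]
 [0.5978 0.2095]
 [0.5347 0.2154]
 [0.5376 0.2401]]
center [0.5677 0.225 ] width dir -0.08790869114826762 0.06335958140541148 0.02559651701469563
197 [0.5686 0.226  0.1396]
0.5690953731536865 0.2260696142911911 (0.024659933522343636, 0.06332798302173615) 84.52664184570312
[ 0.3682  0.0012 -0.0232  0.0004 -0.8081 -0.0009] [ 0.4138 -0.0018  0.2412  0.0002 -0.5093  0.0001]
```

Call:
apply_moves:
  rows: [0.08,0,-0.005,0,0,0,0.16,0,-0.01,0,0,0,0.368,0.001,-0.023,0,-0.808,0,0.368,0.001,-0.023,0,-0.808,0,0.368,0.001,-0.023,0,-0.808,0,0.368,0.001,-0.023,0,-0.808,0,0.368,0.001,-0.023,0,-0.808,0,0.368,0.001,-0.023,0,-0.808,0,0.368,0.001,-0.023,0,-0.808,0,0.368,0.001,-0.023,0,-0.808,0,0.368,0.001,-0.023,0,-0.808,0,0.368,0.001,-0.023,0,-0.808,0,0.368,0.001,-0.023,0,-0.808,0]

```text
t: 9.9
tool_pos: [0.5542, 0.1021, 0.3524]
tool_rot: [-2.335, -2.096, 0.001]
contact_force: [-0.2, 0.5, 0.1]
opening: 0.0852
grip_force: 0.0
```

Run:
```python
from h import *
o=ctrl.get_obs();print(o["t"],o["tool_pos"],o["tool_rot"])
h=ang(1.47);c=ang(-.10);Z=np.array([0,0,1.]);e=.8
d=-np.cos(e)*Z-np.sin(e)*h
g=np.array([.5685,.2258,.095])+.005*h
r2,b2=row(g-.11*d,frame(d,c)); print(r2,b2)
```

```text
9.9 [0.5542 0.1021 0.3524] [-2.3351 -2.0962  0.0012]
[ 0.4115  0.0009  0.2393 -0.0035 -0.5105 -0.0037] (array([0.5808, 0.3478, 0.2093]), array([[ 0.0696,  0.995 , -0.0722],
       [ 0.6932, -0.1002, -0.7137],
       [-0.7174, -0.0004, -0.6967]]))
```

Call:
apply_moves:
  rows: [0.412,0.001,0.239,-0.003,-0.51,-0.004,0.412,0.001,0.239,-0.003,-0.51,-0.004,0.412,0.001,0.239,-0.003,-0.51,-0.004,0.412,0.001,0.239,-0.003,-0.51,-0.004,0.412,0.001,0.239,-0.003,-0.51,-0.004,0.412,0.001,0.239,-0.003,-0.51,-0.004,0.412,0.001,0.239,-0.003,-0.51,-0.004,0.412,0.001,0.239,-0.003,-0.51,-0.004,0.412,0.001,0.239,-0.003,-0.51,-0.004]

```text
t: 10.8
tool_pos: [0.5828, 0.3457, 0.212]
tool_rot: [1.854, 1.669, -0.78]
contact_force: [-0.2, -0.5, 0.3]
opening: 0.0856
grip_force: 0.0
```

Run:
```python
from h import *
o=ctrl.get_obs();print(o["t"],o["tool_pos"],o["tool_rot"],o["contact_force"])
h=ang(1.47);c=ang(-.10);Z=np.array([0,0,1.]);e=.8
d=-np.cos(e)*Z-np.sin(e)*h
g=np.array([.5685,.2258,.095])+.005*h
print(row(g,frame(d,c))[0])
```

```text
10.8 [0.5828 0.3457 0.212 ] [ 1.8537  1.6689 -0.7801] [-0.2432 -0.5401  0.2613]
[ 0.0052 -0.0036  0.1842 -0.0004 -0.0009 -0.0028]
```

Call:
apply_moves:
  rows: [0.005,-0.004,0.04,0,-0.001,-0.003,0.005,-0.004,0.09,0,-0.001,-0.003,0.005,-0.004,0.135,0,-0.001,-0.003,0.005,-0.004,0.17,0,-0.001,-0.003,0.005,-0.004,0.184,0,-0.001,-0.003,0.005,-0.004,0.184,0,-0.001,-0.003,0.005,-0.004,0.184,0,-0.001,-0.003]

```text
t: 11.5
tool_pos: [0.5728, 0.2705, 0.1333]
tool_rot: [1.849, 1.673, -0.782]
contact_force: [0.3, -0.7, 0.2]
opening: 0.0853
grip_force: 0.0
```

Call:
apply_moves:
  rows: [0,0,0,0,0,0,0,0,0,0,0,0,0,0,0,0,0,0,0,0,0,0,0,0,0,0,0,0,0,0]
  grip: 0.5
  grip_force: 60

```text
t: 12.0
tool_pos: [0.5724, 0.2713, 0.1327]
tool_rot: [1.846, 1.674, -0.783]
contact_force: [-0.7, 2.0, 5.8]
opening: 0.0608
grip_force: 66.1
```

Run:
```python
from h import *
o=ctrl.get_obs();print(o["t"],o["tool_pos"],o["tool_rot"],o["contact_force"],o["q"])
R0=Ro.from_rotvec(o["tool_rot"]).as_matrix(); print(R0,"gp",o["tool_pos"]+.054*R0[:,2])
np.savez("grip.npz",p=o["tool_pos"],R=R0)
# up 0.2 then toward the heater
hh=ang(1.403);cc=ang(1.403-np.pi/2);Z=np.array([0,0,1.]);e=.8
r1,b1=row([.55,.02,.33],frame(-Z,ang(-.13))); print(r1)
d=np.cos(e)*hh-np.sin(e)*Z
r2,b2=row(np.array([.575,-.276,.24]),frame(d,cc),b1); print(r2,b2)
print(R0.T@[0,0,.2/.6])
```

```text
12.0 [0.5724 0.2713 0.1327] [ 1.8461  1.6735 -0.783 ] [-0.7071  2.      5.7723] [ 0.5171  0.4901  1.5036 -0.6298  1.6641  0.7255]
[[ 0.0678  0.9952 -0.071 ]
 [ 0.6922 -0.0981 -0.715 ]
 [-0.7185 -0.0007 -0.6955]] gp [0.5686 0.2327 0.0952]
[-0.5934  0.0036  0.0109  0.0077  0.5103  0.0193]
[-0.5464  0.1029  0.1754 -0.0093  0.4906  0.0229] (array([ 0.5687, -0.3131,  0.2787]), array([[ 0.1198,  0.986 ,  0.1164],
       [ 0.7073, -0.167 ,  0.6869],
       [ 0.6967,  0.    , -0.7174]]))
[-0.2395 -0.0002 -0.2318]
```

Call:
apply_moves:
  rows: [-0.02,0,-0.02,0,0,0,-0.072,0,-0.07,0,0,0,-0.12,0,-0.116,0,0,0,-0.18,0,-0.17,0,0,0,-0.593,0.004,0.011,0.008,0.51,0.019,-0.593,0.004,0.011,0.008,0.51,0.019,-0.593,0.004,0.011,0.008,0.51,0.019,-0.593,0.004,0.011,0.008,0.51,0.019,-0.593,0.004,0.011,0.008,0.51,0.019,-0.593,0.004,0.011,0.008,0.51,0.019,-0.593,0.004,0.011,0.008,0.51,0.019,-0.593,0.004,0.011,0.008,0.51,0.019,-0.593,0.004,0.011,0.008,0.51,0.019]

```text
t: 13.3
tool_pos: [0.5497, 0.0204, 0.3808]
tool_rot: [-2.357, -2.072, 0.007]
contact_force: [0.2, 0.6, -3.8]
opening: 0.061
grip_force: 66.4
```

Run:
```python
from h import *
o=ctrl.get_obs();print(o["t"],o["tool_pos"],o["tool_rot"],o["contact_force"],o["opening"],o["grip_force"])
hh=ang(1.403);cc=ang(1.403-np.pi/2);Z=np.array([0,0,1.]);e=.8
d=np.cos(e)*hh-np.sin(e)*Z
r2,b2=row(np.array([.575,-.276,.24]),frame(d,cc)); print(r2,b2)
```

```text
13.3 [0.5497 0.0204 0.3808] [-2.357  -2.0722  0.0072] [ 0.2148  0.604  -3.7666] 0.061019074358140094 66.44694328308105
[-0.547   0.1035  0.1703 -0.013   0.4915  0.0225] (array([ 0.5687, -0.3131,  0.2787]), array([[ 0.1198,  0.986 ,  0.1164],
       [ 0.7073, -0.167 ,  0.6869],
       [ 0.6967,  0.    , -0.7174]]))
```

Call:
apply_moves:
  rows: [-0.547,0.103,0.17,-0.013,0.491,0.022,-0.547,0.103,0.17,-0.013,0.491,0.022,-0.547,0.103,0.17,-0.013,0.491,0.022,-0.547,0.103,0.17,-0.013,0.491,0.022,-0.547,0.103,0.17,-0.013,0.491,0.022,-0.547,0.103,0.17,-0.013,0.491,0.022,-0.547,0.103,0.17,-0.013,0.491,0.022,-0.547,0.103,0.17,-0.013,0.491,0.022,-0.547,0.103,0.17,-0.013,0.491,0.022,-0.547,0.103,0.17,-0.013,0.491,0.022,-0.547,0.103,0.17,-0.013,0.491,0.022]

```text
t: 14.4
tool_pos: [0.5692, -0.3123, 0.2812]
tool_rot: [-1.934, -1.64, -0.787]
contact_force: [0.0, 0.6, -3.6]
opening: 0.061
grip_force: 66.5
```

Run:
```python
from h import *
o=ctrl.get_obs();print(o["t"],o["tool_pos"],o["tool_rot"],o["contact_force"],o["opening"],o["grip_force"],o["q"])
R=Ro.from_rotvec(o["tool_rot"]).as_matrix();print(R,"gp",o["tool_pos"]+.054*R[:,2])
for n in("scene","top"):
    p,d=ctrl.get_image(n); np.savez(n+"3.npz",p=p,d=d)
a=np.load("top3.npz")["p"][180:300,350:500]; b=np.load("scene3.npz")["p"][210:330,190:340]
cv2.imwrite("pics/both3.png",cv2.resize(np.hstack([a,b]),(800,320)))
```

```text
14.4 [ 0.5692 -0.3123  0.2812] [-1.9341 -1.6395 -0.7868] [ 0.0473  0.6115 -3.559 ] 0.06097859986135932 66.49006605148315 [-0.7997  0.302   1.4692  0.6213  1.8321 -0.6152]
[[ 0.116   0.9862  0.1178]
 [ 0.7089 -0.1653  0.6856]
 [ 0.6957  0.004  -0.7184]] gp [ 0.5756 -0.2753  0.2425]
```

View pics/both3.png

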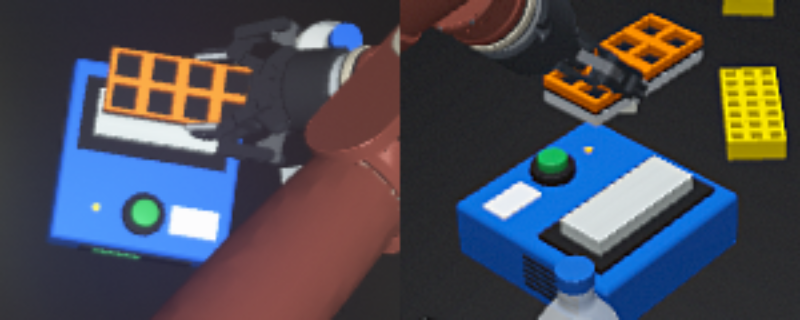

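Run:
```python
from h import *
o=ctrl.get_obs();R=Ro.from_rotvec(o["tool_rot"]).as_matrix();g=o["tool_pos"]+.054*R[:,2]; print(g)
for n in("top","scene"):
    z=np.load(n+"3.npz"); p,d=z["p"],z["d"]; H,S,V=cv2.split(cv2.cvtColor(p,cv2.COLOR_BGR2HSV))
    M=(H>5)&(H<20)&(S>140)&(V>110); M=roi(M,360,180,450,235) if n=="top" else roi(M,240,205,310,255)
    m=ctrl.camera_model(n); v,u=np.nonzero(M); zz=d[v,u]
    X=((np.linalg.inv(m["mtx"])@np.stack([u*zz,v*zz,zz])).T-m["t"])@m["R"]
    zt=np.median(X[:,2]); T=X[np.abs(X[:,2]-np.percentile(X[:,2],80))<.007]
    A=np.c_[T[:,0]-g[0],T[:,1]-g[1],np.ones(len(T))]; s=np.linalg.lstsq(A,T[:,2],rcond=None)[0]; print(n,len(T),"plane slopes",s)
    hh=ang(1.403);cc=ang(1.403-np.pi/2)
    # extents via rays on plane z of face
    k=np.percentile(X[:,2],80)
    P=np.array([ray(n,(a,b),g[2]+.005) for a,b in zip(u,v)])-g
    print(" along hh",np.percentile(P@hh,[.5,99.5]),"cc",np.percentile(P@cc,[.5,99.5]), "z80",k)
    (cx,cy),sz,an=cv2.minAreaRect(P[P@hh>.02][:,:2].astype(np.float32)); print(cx,cy,sz,an, "-> yaw", np.radians(an))
```

```text
[ 0.5754 -0.2757  0.2427]
top 538 plane slopes [-0.007  -0.0029  0.2486]
 along hh [-0.0362  0.095 ] cc [-0.0308  0.0325] z80 0.25065063159470685
0.010534564033150673 0.056831199675798416 (0.07527361810207367, 0.06376922875642776) 80.42225646972656 -> yaw 1.40363316728004
scene 508 plane slopes [-0.0027  0.0024  0.2475]
 along hh [-0.0512  0.0975] cc [-0.032   0.0382] z80 0.24949782963924338
0.012826941907405853 0.05778256431221962 (0.07763411849737167, 0.07129354029893875) 80.18896484375 -> yaw 1.3995614602894177
```

Run:
```python
from h import *
z=np.load("top0.npz"); d=z["d"]; m=ctrl.camera_model("top")
v,u=np.mgrid[180:340:2,430:610:2]; v=v.ravel();u=u.ravel(); zz=d[v,u]
X=((np.linalg.inv(m["mtx"])@np.stack([u*zz,v*zz,zz])).T-m["t"])@m["R"]
B=X[(X[:,1]<-.5)&(X[:,0]<.7)&(X[:,2]>.03)&(X[:,2]<.4)]
for lo_ in(.03,.1,.15,.2):
    b=B[B[:,2]>lo_]; print(lo_,len(b),b.min(0) if len(b) else '',b.max(0) if len(b) else '')
o=ctrl.get_obs();R=Ro.from_rotvec(o["tool_rot"]).as_matrix()
r,_=row([.5743,-.276,.1205],R); print(r); print("per 10mm down",R.T@[0,0,-.01/.6])
```

```text
0.03 2365 [ 0.2744 -0.7288  0.0304] [ 0.5709 -0.5273  0.2356]
0.1 1495 [ 0.3835 -0.7224  0.1008] [ 0.5612 -0.5398  0.2356]
0.15 1372 [ 0.3835 -0.7224  0.1508] [ 0.5612 -0.5398  0.2356]
0.2 1262 [ 0.3835 -0.7224  0.2005] [ 0.5612 -0.5398  0.2356]
[-0.1422 -0.0026  0.1458  0.      0.      0.    ]
per 10mm down [-0.0116 -0.0001  0.012 ]
```

Call:
apply_moves:
  rows: [-0.03,-0.001,0.03,0,0,0,-0.06,-0.001,0.06,0,0,0,-0.09,-0.003,0.09,0,0,0,-0.115,-0.003,0.118,0,0,0,-0.132,-0.003,0.136,0,0,0,-0.142,-0.003,0.146,0,0,0,-0.142,-0.003,0.146,0,0,0,-0.142,-0.003,0.146,0,0,0]

```text
t: 15.3
tool_pos: [0.5676, -0.3144, 0.1593]
tool_rot: [-1.936, -1.637, -0.789]
contact_force: [0.7, 0.1, -3.6]
opening: 0.0612
grip_force: 66.6
```

Run:
```python
from h import *
o=ctrl.get_obs();R=Ro.from_rotvec(o["tool_rot"]).as_matrix();g=o["tool_pos"]+.054*R[:,2]; print(o["t"],g,o["contact_force"],R[:,2])
hh=ang(1.403);cc=ang(1.403-np.pi/2); d=np.cos(.8017)*hh-np.sin(.8017)*np.array([0,0,1])
r,_=row([.5743,-.276,.1125],frame(d,cc)); print(r)
```

```text
15.3 [ 0.5741 -0.2774  0.1205] [ 0.6742  0.0984 -3.6238] [ 0.1202  0.6856 -0.718 ]
[-0.0075  0.0003  0.0112  0.0026 -0.0005  0.0015]
```

Call:
apply_moves:
  rows: [-0.004,0,0.006,0.001,0,0.001,-0.0075,0,0.011,0.002,0,0.001,-0.0085,0,0.0122,0.002,0,0.001,-0.0085,0,0.0122,0.002,0,0.001]

```text
t: 15.7
tool_pos: [0.5673, -0.3126, 0.1493]
tool_rot: [-1.935, -1.634, -0.784]
contact_force: [0.4, -0.5, -3.8]
opening: 0.0609
grip_force: 66.6
```

Call:
apply_moves:
  rows: [-0.0008,0,0.0008,0,0,0,-0.0016,0,0.0016,0,0,0,-0.0016,0,0.0016,0,0,0]

```text
t: 16.0
tool_pos: [0.5674, -0.3128, 0.149]
tool_rot: [-1.934, -1.635, -0.785]
contact_force: [-1.9, -0.4, 0.7]
opening: 0.0607
grip_force: 67.0
```

Call:
apply_moves:
  rows: [-0.0004,0,0.0004,0,0,0,-0.0008,0,0.0008,0,0,0]

```text
t: 16.2
tool_pos: [0.5674, -0.3128, 0.149]
tool_rot: [-1.933, -1.635, -0.786]
contact_force: [-5.8, 0.5, 7.1]
opening: 0.0608
grip_force: 67.6
```

Call:
apply_moves:
  rows: [0,0,0,0,0,0,0,0,0,0,0,0,0,0,0,0,0,0,0,0,0,0,0,0,0,0,0,0,0,0]
  grip: 1

```text
t: 16.7
tool_pos: [0.5674, -0.3126, 0.1472]
tool_rot: [-1.935, -1.634, -0.784]
contact_force: [0.7, 0.3, -0.5]
opening: 0.0852
grip_force: 0.0
```

Call:
apply_moves:
  rows: [0,0,-0.02,0,0,0,0,0,-0.06,0,0,0,0,0,-0.12,0,0,0,0,0,-0.19,0,0,0,0,0,-0.22,0,0,0,0,0,-0.22,0,0,0]

```text
t: 17.3
tool_pos: [0.5523, -0.406, 0.2453]
tool_rot: [-1.94, -1.638, -0.786]
contact_force: [-0.4, 0.4, 1.3]
opening: 0.0854
grip_force: 0.0
```

Run:
```python
from h import *
o=ctrl.get_obs();print(o["t"],o["tool_pos"],o["q"])
for n in("scene","top"):
    p,d=ctrl.get_image(n); np.savez(n+"4.npz",p=p,d=d)
a=np.load("top4.npz")["p"][180:300,350:500]; b=np.load("scene4.npz")["p"][210:330,190:340]
cv2.imwrite("pics/both4.png",cv2.resize(np.hstack([a,b]),(800,320)))
z=np.load("top4.npz"); H,S,V=cv2.split(cv2.cvtColor(z["p"],cv2.COLOR_BGR2HSV))
M=roi((H>5)&(H<20)&(S>140)&(V>110),370,190,450,240).astype(np.uint8)
M=cv2.morphologyEx(M,cv2.MORPH_CLOSE,np.ones((9,9),np.uint8)); print("block",rect("top",M,.116))
v,u=np.nonzero(M);d=z["d"];m=ctrl.camera_model("top");zz=d[v,u]
X=((np.linalg.inv(m["mtx"])@np.stack([u*zz,v*zz,zz])).T-m["t"])@m["R"];T=X[X[:,2]>.108]
print(len(T),np.median(T[:,2]),np.linalg.lstsq(np.c_[T[:,:2]-T[:,:2].mean(0),np.ones(len(T))],T[:,2],rcond=None)[0])
```

```text
17.3 [ 0.5523 -0.406   0.2453] [-0.9017  0.4435  1.3513  0.5721  1.8645 -0.7123]
block (array([ 0.5785, -0.2516]), (0.1405242681503296, 0.06265011429786682), np.float64(1.407980910917649))
771 0.1139253164873812 [-2.0423  0.577   0.1184]
```

View pics/both4.png

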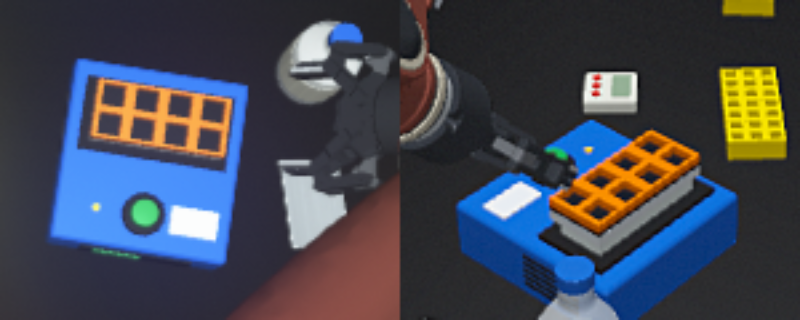

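Run:
```python
from h import *
print(row([.4805,-.2345,.15],frame([0,0,-1],ang(1.403-np.pi/2)),depth=.0726))
o=ctrl.get_obs();R=Ro.from_rotvec(o["tool_rot"]).as_matrix();print(R.T@[0,0,.05/.6])
z=np.load("top4.npz"); H,S,V=cv2.split(cv2.cvtColor(z["p"],cv2.COLOR_BGR2HSV))
M=roi((H>45)&(H<80)&(S>120)&(V>80),385,245,420,272); print(rect("top",M,.09))
v,u=np.nonzero(M);d=z["d"];m=ctrl.camera_model("top");zz=d[v,u]
X=((np.linalg.inv(m["mtx"])@np.stack([u*zz,v*zz,zz])).T-m["t"])@m["R"];print(np.median(X,0))
```

```text
(array([ 0.1624, -0.1642,  0.2014, -0.0006, -0.4909, -0.0004]), (array([ 0.4805, -0.2345,  0.2226]), array([[ 0.167,  0.986,  0.   ],
       [ 0.986, -0.167,  0.   ],
       [ 0.   ,  0.   , -1.   ]])))
[ 0.0581 -0.0001 -0.0598]
(array([ 0.4815, -0.2355]), (0.028128638863563538, 0.025410745292901993), np.float64(1.5661991781212024))
[ 0.4818 -0.235   0.0911]
```

Call:
apply_moves:
  rows: [0.058,0,-0.06,0,0,0,0.07,0,-0.072,0,-0.1,0,0.162,-0.164,0.201,0,-0.491,0,0.162,-0.164,0.201,0,-0.491,0,0.162,-0.164,0.201,0,-0.491,0,0.162,-0.164,0.201,0,-0.491,0,0.162,-0.164,0.201,0,-0.491,0,0.162,-0.164,0.201,0,-0.491,0,0.162,-0.164,0.201,0,-0.491,0,0.162,-0.164,0.201,0,-0.491,0,0.162,-0.164,0.201,0,-0.491,0]
  grip: 0

```text
t: 18.5
tool_pos: [0.4815, -0.237, 0.2244]
tool_rot: [2.4, 2.024, -0.0]
contact_force: [0.5, 0.2, -0.4]
opening: -0.0001
grip_force: 0.0
```

Run:
```python
from h import *
o=ctrl.get_obs();print(o["t"],o["tool_pos"],o["opening"],o["contact_force"],ctrl.tip_extent)
print(row([.481,-.235,.096],frame([0,0,-1],ang(1.403-np.pi/2)),depth=.0726)[0])
```

```text
18.5 [ 0.4815 -0.237   0.2244] -0.00013022363627390794 [ 0.5205  0.2452 -0.4054] 0.0726
[ 0.0032 -0.0016  0.093   0.0009  0.0008 -0.0011]
```

Call:
apply_moves:
  rows: [0.003,-0.002,0.04,0.001,0.001,-0.001,0.003,-0.002,0.07,0.001,0.001,-0.001,0.003,-0.002,0.08,0.001,0.001,-0.001,0.003,-0.002,0.085,0.001,0.001,-0.001,0.003,-0.002,0.085,0.001,0.001,-0.001]

```text
t: 19.0
tool_pos: [0.4801, -0.234, 0.1728]
tool_rot: [-2.398, -2.028, 0.001]
contact_force: [0.5, -0.9, 0.5]
opening: -0.0002
grip_force: 0.0
```

Call:
apply_moves:
  rows: [0,0,0.005,0,0,0,0,0,0.01,0,0,0,0,0,0.015,0,0,0,0,0,0.018,0,0,0,0,0,0.018,0,0,0]

```text
t: 19.5
tool_pos: [0.4801, -0.2336, 0.1619]
tool_rot: [-2.398, -2.029, 0.001]
contact_force: [-0.3, -0.3, 2.1]
opening: 0.0002
grip_force: 1.1
```

Call:
apply_moves:
  rows: [0,0,0.003,0,0,0,0,0,0.006,0,0,0,0,0,0.008,0,0,0,0,0,0.008,0,0,0]

```text
t: 19.9
tool_pos: [0.4802, -0.2337, 0.1585]
tool_rot: [-2.397, -2.028, 0.001]
contact_force: [-3.1, 1.8, 11.3]
opening: -0.0
grip_force: 5.4
```

Call:
apply_moves:
  rows: [0,0,0.002,0,0,0,0,0,0.003,0,0,0,0,0,0.003,0,0,0]

```text
t: 20.2
tool_pos: [0.4803, -0.2337, 0.1583]
tool_rot: [-2.397, -2.029, 0.001]
contact_force: [-7.8, 4.4, 19.2]
opening: -0.0003
grip_force: 9.6
```

Call:
apply_moves:
  rows: [0,0,-0.02,0,0,0,0,0,-0.08,0,0,0,0,0,-0.16,0,0,0,0,0,-0.24,0,0,0,0,0,-0.24,0,0,0,0,0,-0.24,0,0,0]

```text
t: 20.8
tool_pos: [0.4803, -0.2337, 0.3002]
tool_rot: [2.398, 2.029, 0.0]
contact_force: [0.1, -0.1, -0.3]
opening: 0.0002
grip_force: 0.0
```

Run:
```python
from h import *
o=ctrl.get_obs();print(o["t"],o["tool_pos"],o["contact_force"])
p,d=ctrl.get_image("scene"); cv2.imwrite("pics/s5.png",p)
```

```text
20.8 [ 0.4803 -0.2337  0.3002] [ 0.1213 -0.111  -0.3067]
```

View pics/s5.png

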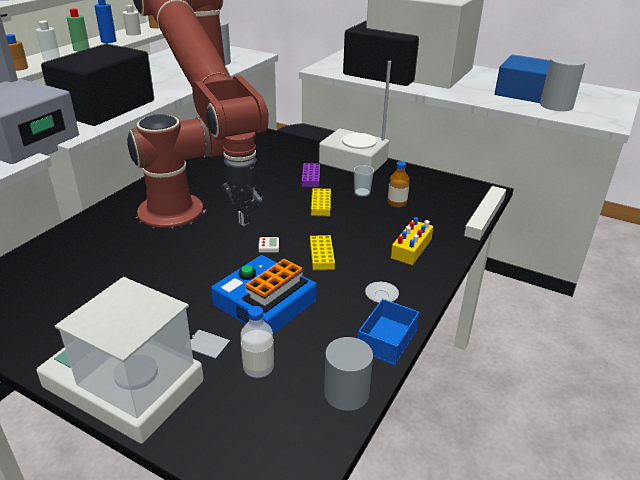

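The block sits orange side up on the plate at about (275,282), and the green button at (247,271) is back up. The other items are where they were and the gripper is clear, so I'm handing in.

```bash
python3 -c "
from station import ctrl
print(ctrl.finish_job())"
```

```text
the job is handed in; nothing more can be done
None
```

The job is handed in: the block lies orange side up on the heater plate, about 1 mm off centre by camera, and the start button was pressed fully down and let go after that, at about 21 s of the 72 s allowed.

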